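# Pop the insert out of the sander table

## Robot

A 6-joint arm with a two-finger parallel gripper is mounted at the origin on the work surface. World frame = base frame: x ahead of the robot, y to its left, z up, the work surface at z = 0. Lengths are in mm, angles in rad, forces in N, time in s.
With the tool pointing down it reaches from about 250 to 775 mm from the base axis. Payload 4 kg.
Tool frame: the origin (TCP) lies at the very end of the fingers, on their centre line; the grasp point (between the pads) lies 19 mm behind it (r.grasp_offset is the distance from the TCP to the grasp point, in mm); z points along the fingers, y is the line along which they close (so a half turn about z gives the same grasp; the last joint's range is limited). The gripper opens to 94 mm and grips with 3 to 60 N. Pads are 16 mm wide; open, the fingers measure 119 mm over their backs; the gripper's body (75 mm by 177 mm) begins 78 mm behind the grasp point.
Start: joints at [-1.394, 0.087, 1.371, -0, 1.684, -0.103], TCP at [151.887, -528.631, 205.506] pointing down, gripper open.
Joint ranges: [-3.1, 3.1], [-0.76, 2.03], [0.27, 2.55], [-1.08, 4.22], [0.17, 2.65], [-2.57, 2.57]. Speed limits (rad/s): [2.79, 2.79, 3.14, 3.14, 3.14, 3.14].

## Interface

Orientations are given as a 3x3 rotation matrix whose columns are the frame's x, y, z axes.
In Python, from station import r, read_camera gives the robot as it stands.
- The arm moves only by the tool jog_arm, never from a script. Its argument "steps" is a list of rows, each a list of 2 entries, a list of its own where there are three numbers: the shift along the world's x, y, z in m, then the turn about the world's z in rad. A call has 1 to 5 rows; each row shifts and turns the commanded pose from where the row before left it; what a row does not reach is not made up. A row lasts 1/12 s, in which the tool goes at most 41.7 mm and 7.16 degrees, less where a joint would pass 70% of its speed; a pose out of reach is approached as far as the arm can. A call is refused whole if a number of a shift passes 0.0417 or a number of a turn 0.125, either way. A call with a gripper value outside its range is refused whole. "jaw" is the finger opening in m, from 0 to 0.094, set as the call begins (left out, the last holds). The fingers move at their own pace and stop on an object; the grip force is fixed at half the most. Time passes only in rows, so rows that do not move let the fingers close. It gives the time, the measured TCP pose, the force, the opening and the grip force at its end, in the units of the state.
- r.read_state(): the state, without advancing time (a new reading comes with each control period).
- read_camera(name): name is "side" or "top" or "wrist"; returns a dict with "img" (384x512x3 uint8, red, green, blue), "mtx" (3x3 intrinsics, pixels), "pose" (4x4, takes a point from camera to world coordinates). Camera axes: x right, y down, z forward; pixel columns grow to the right and rows downward; lengths in mm; the calibration is good to about 2 mm. A picture is of the moment at which its call begins. There is no depth.
- r.finish_job(): hands the job in; it is judged then, once.
The state is a dict: "time": time; "qpos": joint angles; "joint_vel": joint speeds; "joint_torque": joint torques, N m; "position": TCP position; "eef_rot": TCP orientation; "wrist_force": force on the tool from outside, world axes, zero at the start; "wrist_torque": the same for the moment, N m; "grip_width": finger opening in mm; "grasp_force": force on a finger pad.
Only numpy, scipy, OpenCV 4.12 (cv2) and the standard library are available. Lean on these libraries where they do the work, as an engineer would, in place of code of your own. Each camera call takes 0.05 s, during which the arm holds its last target. There are 200 camera calls.

## Task

Press the lift pedal of the small bench sander all the way to its stop, without forcing it, so that the round insert is pushed up through the ring of the sloping table. Then take the raised insert by its rim, draw it straight out of the ring, and set it down gently (do not drop it), flat and top face up, in the low steel tray; let go of it there. Leave the bolt bin, the wax can and the standing sanding sleeve where they are.

Things in the scene. Friction and masses are not known exactly. Their poses are not given: they have to be found in the camera images.
- ring_top (a point): Bench sander, fixed. Centre of the white ring's mouth, level with its plywood table's face (190 mm up-slope, 170 wide, 20 thick), 185 mm above the bench. The table slopes 0.6 rad: z here is its normal, leaning to the pedal's (robot's) side; x up-slope, y across. Ring 84 mm outside, bore 61, 20 deep to a lip of 44 mm bore. Beside and down-slope of the ring the table is clear.
- guard_bar (a point): Middle of the sander's guard bar, a 12 mm round steel bar fixed across the table (along y), 62 mm up-slope of the ring's centre and 100 mm off the table's face, on two posts of the same bar 78 mm to either side. Axes as the ring's. It leaves no room for an upright gripper over the ring; one held along the table's normal and closing across the slope (y) clears it.
- pedal_top (a point): Middle of the upper face of the lift pedal, a steel pad 42 mm (x) by 46 (y) in front of and below the table's low edge; z is its normal. When up, its axes are the ring's, and it lies 145 mm down-slope of the ring's centre, 30 mm under the table's face plane. Press it about along -z, tilted like the table, to clear the edge. Its pivot is 90 mm up-slope of it, 18 mm lower; 25 mm to its stop.
- pedal (a joint): Lift pedal angle, rad: 0 up, 0.28 at its stop. Stiff, stays where left: 6 to 9 N on the pad moves it; never over 60 N. It drives a flat plunger that lifts the insert along the table's normal. At the stop the insert stands about 13.5 mm proud of the table, 6.5 mm still in the ring, and stays so unless pushed down with over 5 N.
- insert_center (a point): Centre (half-way through its thickness) of the insert, a plain aluminium disc 58 mm in diameter, 20 mm thick, about 0.13 kg, 1.5 mm chamfers on both edges. z is its axis, out of its top face. It starts loose in the ring (1.5 mm play all round), resting on the ring's lip, flush with the table.
- tray_floor (a point): Centre of the inner floor (4 mm above the bench) of the empty low square steel tray, 130 by 130 mm outside, walls 4 mm thick, rim 18 mm above the bench, z up. About 0.9 kg, loose. It lies to the left or right of the sander; the bolt bin lies on the other side.
- bolt_bin: Bystander: grey plastic bin of bolts, 130 by 110 mm, 60 mm tall, origin at the centre of its underside. Leave in place.
- wax_can: Bystander: upright can, 66 mm in diameter, 75 mm tall, origin at the centre of its underside. Leave in place.
- sleeve: Bystander: plain brown sanding sleeve standing upright, 42 mm in diameter, 100 mm tall, origin at the centre of its underside. Leave in place.

How it is judged:
By the outcome, as a careful person would: the job done as asked, in the order asked, and still so for the second after the job is handed in, with the robot touching nothing.
It also fails if it takes over 58 s, if anything falls off the work surface, if the arm or the gripper's body presses on something with over 40 N, if the wrist force passes 120 N, or if a joint passes its speed limit or range.

## Working session

There is one attempt and no reset: what is moved stays moved. The work goes in short steps, Python scripts to look and compute and a tool call to move; the robot and the scene stay as the last step left them, time stands still between calls to the robot, and variables do not carry over. Pictures are saved under pics/ and viewed, at most 10 in all, crops included, and the job is handed in when it is done.

Besides the shell and the picture viewer there is one more tool, called after "Emit:" by a JSON object that holds its "name" and its "arguments". jog_arm: Moves the arm, as the interface text tells. Its arguments: {"type":"object","properties":{"steps":{"type":"array"},"jaw":{"type":"number"}},"required":["steps"]}

```bash
ls; mkdir -p pics
python3 - <<'E'
from station import r, read_camera
import cv2,numpy as np
s=r.read_state(); print(s['time'],s['qpos'],s['position'],s['eef_rot'],s['wrist_force'])
print([a for a in dir(r) if a[0]!='_'])
for n in ['side','top']:
    c=read_camera(n); cv2.imwrite(f'pics/{n}1.png',cv2.resize(c['img'][:,:,::-1],(800,600),interpolation=cv2.INTER_CUBIC))
    np.savez(f'{n}.npz',mtx=c['mtx'],pose=c['pose']); print(n,c['mtx'].tolist(),c['pose'].round(3).tolist())
E
```

```text
pics
0.0 [-1.39409732e+00  8.79679245e-02  1.37224540e+00 -2.14860911e-05
  1.68358436e+00 -1.03112640e-01] [ 151.78154038 -528.07593237  204.30160131] [[ 9.61108178e-01  2.76171871e-01 -4.08620365e-04]
 [ 2.76172097e-01 -9.61105758e-01  2.16694879e-03]
 [ 2.05722918e-04 -2.19552175e-03 -9.99997569e-01]] [-0.22016934  0.59665294  0.00832947]
['PlanningError', 'finish_job', 'grasp_offset', 'read_state']
side [[413.92183839829653, 0.0, 260.24149373825725], [0.0, 413.92183839829653, 191.87507733970773], [0.0, 0.0, 1.0]] [[0.968, -0.149, 0.201, 365.574], [-0.25, -0.55, 0.797, -703.458], [-0.008, -0.822, -0.57, 708.405], [0.0, 0.0, 0.0, 1.0]]
top [[448.9991509213778, 0.0, 256.35140620220136], [0.0, 448.9991509213778, 191.19414588497267], [0.0, 0.0, 1.0]] [[0.008, -0.996, 0.088, 461.069], [-1.0, -0.008, -0.002, -14.218], [0.003, -0.088, -0.996, 1265.268], [0.0, 0.0, 0.0, 1.0]]
```

View pics/side1.png

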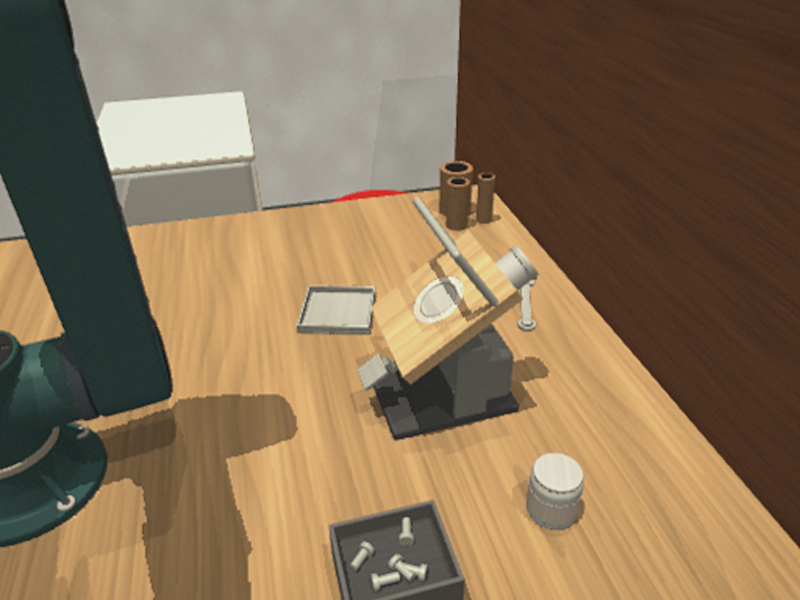

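View pics/top1.png

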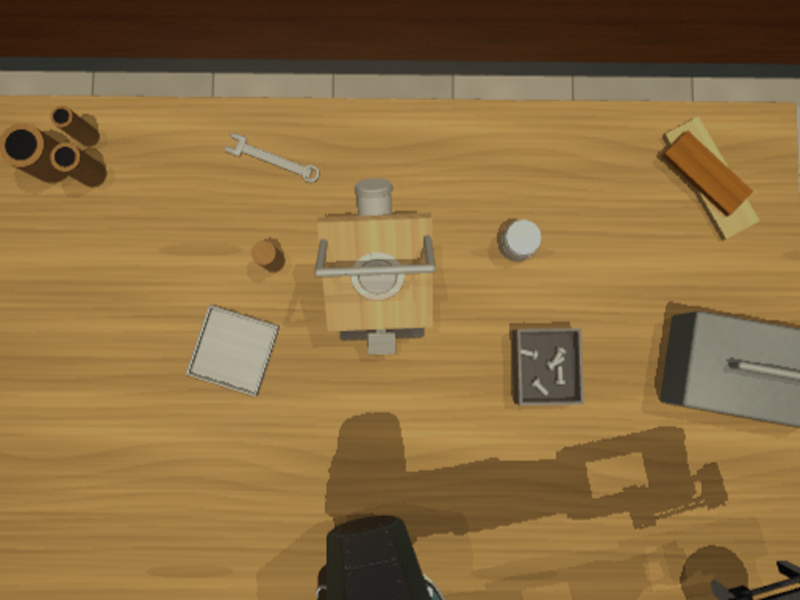

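```bash
cat > h.py <<'E'
import numpy as np
def pt(cam,u,v,z,k=1.5625):
    c=np.load(cam+'.npz'); d=c['pose'][:3,:3]@np.linalg.solve(c['mtx'],[u/k,v/k,1]); o=c['pose'][:3,3]
    return (o+d*(z-o[2])/d[2]).round(1)
def px(cam,p,k=1.5625):
    c=np.load(cam+'.npz'); q=c['mtx']@(c['pose'][:3,:3].T@(np.array(p)-c['pose'][:3,3])); return (q[:2]/q[2]*k).round(1)
E
python3 - <<'E'
from h import *
for n,a in dict(ring=('top',378,276,185),ringS=('side',439,300,185),pedal=('top',381,343,78),pedalS=('side',377,371,78),barL=('top',318,271,302),barR=('top',434,268,302),
 barLS=('side',417,201,302),barRS=('side',493,301,302),trayA=('top',210,306,18),trayB=('top',279,325,18),trayC=('top',257,395,18),trayD=('top',188,375,18),
 can=('top',520,238,75),sleeve=('top',266,250,100),lowL=('top',327,331,185-53.6),lowR=('top',433,328,131.4)).items(): print(n,pt(*a))
E
```

```text
ring [591.7  18.3 185. ]
ringS [594.5  16.  185. ]
pedal [490.8  15.2  78. ]
pedalS [499.6  10.9  78. ]
barL [583.9  97.8 302. ]
barR [589.4 -62.6 302. ]
barLS [584.5  98.4 302. ]
barRS [ 599.9 -162.2  302. ]
trayA [555.7 322.   18. ]
trayB [522.8 198.4  18. ]
trayC [399.  234.3  18. ]
trayD [433.1 357.   18. ]
can [ 672.7 -221.5   75. ]
sleeve [644.3 209.1 100. ]
lowL [508.1 101.3 131.4]
lowR [514.3 -69.9 131.4]
```

Emit:
{"name": "jog_arm", "arguments": {"steps": [[[0,0,0.03],0]]}}

```text
time: 0.18
position: [151.2, -524.9, 227.6]
eef_rot: [[0.961, 0.276, -0.003], [0.276, -0.961, 0.016], [0.002, -0.016, -1.0]]
wrist_force: [-0.2, 1.4, -1.6]
grip_width: 94.2
grasp_force: 0.0
```

Emit:
{"name": "jog_arm", "arguments": {"steps": [[[0,0,0.04],-0.12],[[0,0,0.04],-0.12],[[0,0,0.04],0],[[0,0,0.04],0],[[0,0,0.04],0]]}}

```text
time: 0.6
position: [151.8, -528.1, 437.0]
eef_rot: [[0.999, 0.04, -0.0], [0.04, -0.999, 0.001], [-0.0, -0.001, -1.0]]
wrist_force: [0.6, -1.0, -0.3]
grip_width: 93.9
grasp_force: 0.0
```

Emit:
{"name": "jog_arm", "arguments": {"steps": [[[0.02,0.036,0],0],[[0.02,0.036,0],0],[[0.02,0.036,0],0],[[0.02,0.036,0],0],[[0.02,0.036,0],0]]}}

```text
time: 1.02
position: [252.4, -347.1, 435.0]
eef_rot: [[0.999, 0.039, -0.0], [0.039, -0.999, 0.001], [-0.0, -0.001, -1.0]]
wrist_force: [0.1, -0.5, 0.1]
grip_width: 94.2
grasp_force: 0.0
```

Emit:
{"name": "jog_arm", "arguments": {"steps": [[[0.02,0.036,0],0],[[0.02,0.036,0],0],[[0.02,0.036,0],0],[[0.02,0.036,0],0],[[0.02,0.036,0],0]]}}

```text
time: 1.43
position: [352.2, -166.7, 435.3]
eef_rot: [[0.999, 0.039, -0.0], [0.039, -0.999, -0.0], [-0.0, 0.0, -1.0]]
wrist_force: [1.4, 0.4, 0.8]
grip_width: 94.1
grasp_force: 0.0
```

Emit:
{"name": "jog_arm", "arguments": {"steps": [[[0.02,0.036,0],0],[[0.02,0.036,0],0],[[0.02,0.036,0],0],[[0.02,0.036,0],0],[[0,0.0,0],0]]}}

```text
time: 1.85
position: [433.8, -18.8, 433.8]
eef_rot: [[0.999, 0.051, -0.002], [0.051, -0.999, 0.003], [-0.002, -0.003, -1.0]]
wrist_force: [-0.6, -0.8, -0.0]
grip_width: 94.2
grasp_force: 0.0
```

Run:
```python
from station import r
s=r.read_state(); print(s['time'],s['qpos'].round(3) if hasattr(s['qpos'],'round') else s['qpos'],s['position'])
```

```text
1.85 [-0.176 -0.098  1.098  0.003  2.144  1.345] [433.8076053  -18.84033223 433.78461257]
```

Emit:
{"name": "jog_arm", "arguments": {"steps": [[[0,0,0.04],-0.113],[[0,0,0.04],-0.113],[[0.04,-0.005,0],0],[[0.04,-0.005,0],0],[[0.04,-0.005,0],0]]}}

```text
time: 2.27
position: [552.3, -40.2, 517.4]
eef_rot: [[0.983, -0.186, 0.004], [-0.186, -0.983, -0.001], [0.004, 0.0, -1.0]]
wrist_force: [0.2, 0.9, 0.5]
grip_width: 94.1
grasp_force: 0.0
```

Emit:
{"name": "jog_arm", "arguments": {"steps": [[[0.04,-0.005,0],0],[[0.04,-0.005,0],0],[[0.04,-0.005,0],0],[[0.04,-0.005,0],0],[[0.04,-0.005,0],0]]}}

```text
time: 2.68
position: [692.3, -61.0, 447.5]
eef_rot: [[0.981, -0.186, 0.056], [-0.186, -0.983, -0.005], [0.056, -0.006, -0.998]]
wrist_force: [0.3, -0.0, -0.1]
grip_width: 94.1
grasp_force: 0.0
```

Emit:
{"name": "jog_arm", "arguments": {"steps": [[[0.04,-0.005,0],0],[[0.04,-0.005,0],0]]}}

```text
time: 2.85
position: [735.5, -67.7, 415.5]
eef_rot: [[0.978, -0.186, 0.095], [-0.186, -0.983, -0.008], [0.095, -0.009, -0.995]]
wrist_force: [-1.0, -0.1, -0.9]
grip_width: 93.9
grasp_force: 0.0
```

Run:
```python
from station import r
s=r.read_state(); print(s['time'],s['qpos'].round(3),s['position'].round(1),s['eef_rot'].round(3))
```

```text
2.85 [-0.172  0.602  0.276  0.01   2.169  1.591] [735.5 -67.7 415.5] [[ 0.978 -0.186  0.095]
 [-0.186 -0.983 -0.008]
 [ 0.095 -0.009 -0.995]]
```

Emit:
{"name": "jog_arm", "arguments": {"steps": [[[0.028,-0.004,0.03],0],[[0.028,-0.004,0.03],0],[[0.028,-0.004,0.03],0],[[0.028,-0.004,0.03],0],[[0.028,-0.004,0.03],0]]}}

```text
time: 3.27
position: [752.0, -74.7, 458.0]
eef_rot: [[0.956, -0.183, 0.231], [-0.183, -0.983, -0.022], [0.231, -0.022, -0.973]]
wrist_force: [-0.3, 0.0, -0.7]
grip_width: 93.6
grasp_force: 0.0
```

Run:
```python
from station import r
s=r.read_state(); print(s['time'],s['qpos'].round(3),s['position'].round(1),s['eef_rot'].round(3))
```

```text
3.2667 [-0.184  0.553  0.274  0.024  2.081  1.588] [752.  -74.7 458. ] [[ 0.956 -0.183  0.231]
 [-0.183 -0.983 -0.022]
 [ 0.231 -0.022 -0.973]]
```

Emit:
{"name": "jog_arm", "arguments": {"steps": [[[0.028,-0.006,0.03],0],[[0.028,-0.006,0.03],0],[[0.028,-0.006,0.03],0],[[0.028,-0.006,0.03],0],[[0.028,-0.006,0.03],0]]}}

```text
time: 3.68
position: [778.1, -92.0, 489.0]
eef_rot: [[0.916, -0.18, 0.358], [-0.179, -0.983, -0.036], [0.359, -0.032, -0.933]]
wrist_force: [0.5, -0.5, -0.5]
grip_width: 93.6
grasp_force: 0.0
```

Emit:
{"name": "jog_arm", "arguments": {"steps": [[[0.028,-0.007,0.03],0],[[0.028,-0.007,0.03],0],[[0.028,-0.007,0.03],0],[[0.028,-0.007,0.03],0],[[0.028,-0.007,0.03],0]]}}

```text
time: 4.1
position: [807.9, -112.0, 521.8]
eef_rot: [[0.857, -0.176, 0.484], [-0.173, -0.984, -0.052], [0.485, -0.039, -0.873]]
wrist_force: [-0.7, -0.0, -0.5]
grip_width: 94.1
grasp_force: 0.0
```

Run:
```python
from station import r
s=r.read_state(); print(s['time'],s['qpos'].round(3),s['position'].round(1),s['eef_rot'].round(3))
```

```text
4.1 [-0.234  0.508  0.275  0.064  1.853  1.558] [ 807.9 -112.   521.8] [[ 0.857 -0.176  0.484]
 [-0.173 -0.984 -0.052]
 [ 0.485 -0.039 -0.873]]
```

Emit:
{"name": "jog_arm", "arguments": {"steps": [[[0.028,-0.003,0.03],0],[[0.028,-0.003,0.03],0],[[0.028,-0.003,0.03],0],[[0,0,0],0]]}}

```text
time: 4.43
position: [827.7, -111.4, 543.6]
eef_rot: [[0.812, -0.174, 0.557], [-0.168, -0.984, -0.062], [0.559, -0.043, -0.828]]
wrist_force: [-0.4, -0.4, -1.0]
grip_width: 93.9
grasp_force: 0.0
```

Emit:
{"name": "jog_arm", "arguments": {"steps": [[[-0.035,0.0112,-0.008],0.073],[[-0.035,0.0112,-0.008],0.073],[[-0.035,0.0112,-0.008],0],[[-0.035,0.0112,-0.008],0],[[-0.035,0.0112,-0.008],0]], "jaw": 0}}

```text
time: 4.85
position: [656.4, -57.2, 503.0]
eef_rot: [[0.83, -0.04, 0.557], [-0.058, -0.998, 0.013], [0.555, -0.043, -0.831]]
wrist_force: [-0.4, 0.2, 1.0]
grip_width: 64.1
grasp_force: 0.0
```

Emit:
{"name": "jog_arm", "arguments": {"steps": [[[-0.035,0.0112,-0.008],0],[[-0.035,0.0112,-0.008],0],[[-0.035,0.0112,-0.008],0],[[-0.035,0.0112,-0.008],0],[[-0.035,0.0112,-0.008],0]]}}

```text
time: 5.27
position: [481.2, -0.9, 463.4]
eef_rot: [[0.829, -0.04, 0.557], [-0.057, -0.998, 0.013], [0.556, -0.043, -0.83]]
wrist_force: [-0.3, 0.7, 1.5]
grip_width: 30.9
grasp_force: 0.0
```

Emit:
{"name": "jog_arm", "arguments": {"steps": [[[-0.033,0.0112,-0.01],0],[[0,0,-0.035],0],[[0,0,-0.035],0],[[0,0,-0.035],0],[[0,0,0],0]]}}

```text
time: 5.68
position: [445.2, 10.8, 333.0]
eef_rot: [[0.843, -0.041, 0.537], [-0.059, -0.998, 0.017], [0.535, -0.046, -0.844]]
wrist_force: [-0.1, 0.5, -3.8]
grip_width: 0.8
grasp_force: 0.0
```

Run:
```python
from station import r
s=r.read_state(); print(s['time'],s['qpos'].round(3),s['position'].round(1),s['eef_rot'].round(3))
```

```text
5.6833 [-0.203 -0.587  1.757  0.127  1.418  1.438] [445.2  10.8 333. ] [[ 0.843 -0.041  0.537]
 [-0.059 -0.998  0.017]
 [ 0.535 -0.046 -0.844]]
```

```bash
cat > kin.py <<'E'
import numpy as np
from scipy.optimize import least_squares
from station import r
s=r.read_state(); 
D=[(.088,1.372,1.6836,151.8,-528.1,204.3),(-.098,1.098,2.144,433.8,-18.8,433.8),(.602,.276,2.169,735.5,-67.7,415.5),(.553,.274,2.081,752,-74.7,458),(.508,.275,1.853,807.9,-112,521.8),(-.587,1.757,1.418,445.2,10.8,333)]
q=s['qpos'];p=s['position'];D.append((q[1],q[2],q[4],*p))
def fk(P,a,b,c):
    L1,L2,e,d,h,o,r0=P
    t=a+b+c
    x=r0+L1*np.sin(a)+L2*np.sin(a+b)+e*np.cos(a+b)+d*np.sin(t)
    z=h+L1*np.cos(a)+L2*np.cos(a+b)-e*np.sin(a+b)+d*np.cos(t)
    return x,z
def res(P):
    o=[]
    for a,b,c,X,Y,Z in D:
        x,z=fk(P,a,b,c); o+=[np.sqrt(max(X*X+Y*Y-57**2,0))-x,Z-z]
    return o+[(P[2])*.02,P[6]*.02,(P[5]-57)]
f=least_squares(res,[400,400,0,250,150,57,0]); P=f.x
if __name__=='__main__':
    print(q.round(3),p.round(1),s['eef_rot'].round(3)[:,2]); print(P.round(1),np.round(f.fun,1))
    def ik(rr,z,t):
        g=least_squares(lambda v:(np.array(fk(P,v[0],v[1],np.pi-t-v[0]-v[1]))-[rr,z])/100,[0,1.5]); return g.x.round(2),round(np.pi-t-sum(g.x),2),g.cost.round(4)
    for n,(x,y,z,t) in dict(ped80=(445,12,144,.6),ped40=(467,13,111,.6),ped0=(490,14,78,.6),ped25=(505,14,57,.6),grasp=(585,17,185,.6),out=(545,17,250,.6)).items(): print(n,ik((x*x+y*y-57**2)**.5,z,t))
E
python3 kin.py
```

```text
[-0.203 -0.587  1.757  0.127  1.418  1.438] [445.2  10.8 333. ] [ 0.537  0.017 -0.844]
[445.5 498.4  99.4 358.7 163.6  57.    2.1] [-0.4 -0.7 -0.3 -0.1  1.1 -0.   0.3 -0.1 -1.  -0.4  0.   0.7  0.2  0.7
  2.   0.   0. ]
ped80 (array([-0.64,  2.17]), np.float64(1.01), np.float64(0.0))
ped40 (array([-0.54,  2.19]), np.float64(0.89), np.float64(0.0))
ped0 (array([-0.43,  2.2 ]), np.float64(0.78), np.float64(0.0))
ped25 (array([-0.36,  2.2 ]), np.float64(0.7), np.float64(0.0))
grasp (array([-0.27,  1.86]), np.float64(0.95), np.float64(0.0))
out (array([-0.39,  1.82]), np.float64(1.11), np.float64(0.0))
```

Emit:
{"name": "jog_arm", "arguments": {"steps": [[[0,0,0],0],[[0,0,0],0]]}}

```text
time: 5.85
position: [451.3, 9.7, 353.1]
eef_rot: [[0.826, -0.04, 0.562], [-0.057, -0.998, 0.013], [0.56, -0.042, -0.827]]
wrist_force: [0.3, -0.2, 0.9]
grip_width: -0.0
grasp_force: 0.0
```

Emit:
{"name": "jog_arm", "arguments": {"steps": [[[-0.003,0.001,-0.035],0],[[-0.003,0.001,-0.035],0],[[0,0,-0.035],0],[[0,0,-0.035],0],[[0,0,-0.035],0]]}}

```text
time: 6.27
position: [447.7, 11.2, 180.2]
eef_rot: [[0.823, -0.04, 0.566], [-0.056, -0.998, 0.012], [0.565, -0.041, -0.824]]
wrist_force: [-0.0, -0.1, 0.0]
grip_width: 0.4
grasp_force: 0.0
```

Emit:
{"name": "jog_arm", "arguments": {"steps": [[[0,0,-0.02],0.01],[[0,0,-0.014],0],[[0,0,0],0],[[0,0,0],0]]}}

```text
time: 6.6
position: [446.8, 11.3, 144.9]
eef_rot: [[0.827, -0.03, 0.562], [-0.048, -0.999, 0.018], [0.561, -0.042, -0.827]]
wrist_force: [0.6, 0.4, -0.4]
grip_width: 0.7
grasp_force: 0.0
```

Run:
```python
from station import r, read_camera
import cv2
c=read_camera('side'); cv2.imwrite('pics/side2.png',cv2.resize(c['img'][130:330,160:400,::-1],(720,600),interpolation=cv2.INTER_CUBIC))
s=r.read_state(); print(s['time'],s['qpos'].round(3),s['position'].round(1),s['eef_rot'].round(3))
```

```text
6.65 [-0.208 -0.617  2.154  0.157  1.025  1.364] [447.1  11.3 145.4] [[ 0.826 -0.03   0.563]
 [-0.048 -0.999  0.018]
 [ 0.562 -0.042 -0.826]]
```

View pics/side2.png

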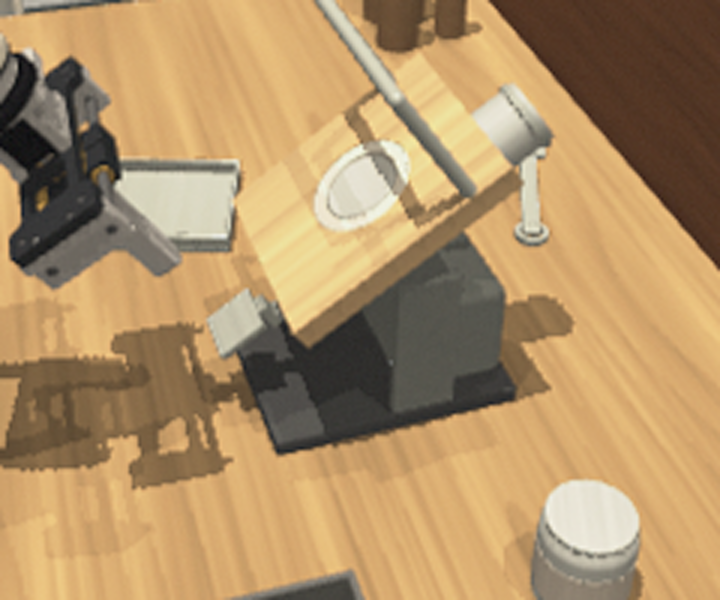

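Emit:
{"name": "jog_arm", "arguments": {"steps": [[[0.0122,0.001,-0.018],0],[[0.0122,0.001,-0.018],0],[[0.0122,0.0005,-0.018],0],[[0,0,0],0]]}}

```text
time: 6.98
position: [482.1, 14.5, 85.9]
eef_rot: [[0.831, -0.029, 0.556], [-0.048, -0.999, 0.019], [0.555, -0.043, -0.831]]
wrist_force: [-1.5, -0.2, 0.1]
grip_width: 0.2
grasp_force: 0.0
```

Emit:
{"name": "jog_arm", "arguments": {"steps": [[[0.0028,0.0001,-0.0041],0],[[0.0028,0.0001,-0.0041],0],[[0.0028,0.0001,-0.0041],0],[[0.0028,0.0001,-0.0041],0],[[0.0,0.0,0],0]]}}

```text
time: 7.4
position: [493.2, 14.6, 71.2]
eef_rot: [[0.828, -0.03, 0.56], [-0.049, -0.999, 0.018], [0.558, -0.042, -0.829]]
wrist_force: [0.1, -1.2, 1.9]
grip_width: 0.5
grasp_force: 0.8
```

Emit:
{"name": "jog_arm", "arguments": {"steps": [[[0.0014,0.0,-0.0021],0],[[0.0014,0.0,-0.0021],0],[[0.0014,0.0,-0.0021],0],[[0.0014,0.0,-0.0021],0]]}}

```text
time: 7.73
position: [498.4, 14.8, 62.6]
eef_rot: [[0.829, -0.03, 0.559], [-0.049, -0.999, 0.019], [0.558, -0.043, -0.829]]
wrist_force: [-3.8, 0.6, 5.2]
grip_width: 0.7
grasp_force: 3.2
```

Run:
```python
from station import r, read_camera
import cv2
c=read_camera('side'); cv2.imwrite('pics/side3.png',cv2.resize(c['img'][130:330,160:400,::-1],(720,600),interpolation=cv2.INTER_CUBIC))
```

```text
(no output)
```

View pics/side3.png

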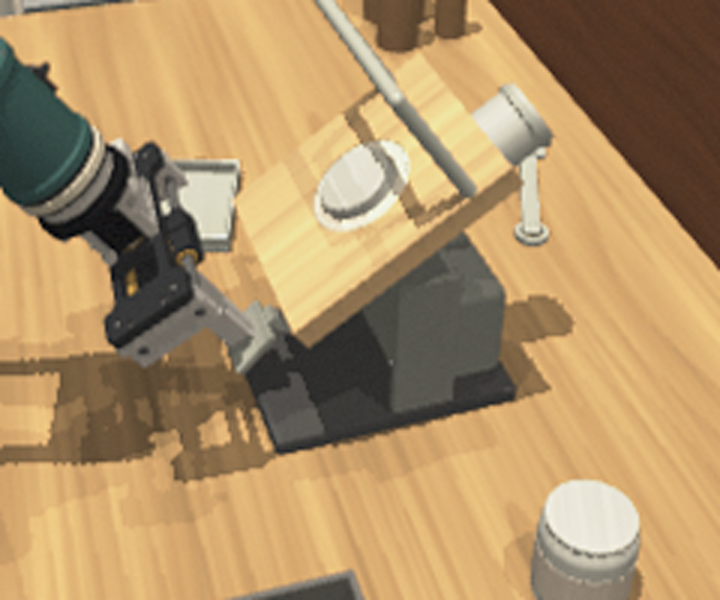

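Emit:
{"name": "jog_arm", "arguments": {"steps": [[[0.0012,0.0,-0.0017],0],[[0.0012,0.0,-0.0017],0],[[0.0012,0.0,-0.0017],0]]}}

```text
time: 8.03
position: [502.0, 14.9, 57.7]
eef_rot: [[0.829, -0.03, 0.559], [-0.049, -0.999, 0.019], [0.558, -0.043, -0.829]]
wrist_force: [-19.4, -0.1, 21.2]
grip_width: 0.4
grasp_force: 14.0
```

Emit:
{"name": "jog_arm", "arguments": {"steps": [[[0.0006,0.0,-0.0008],0],[[0.0006,0.0,-0.0008],0]]}}

```text
time: 8.2
position: [502.5, 15.0, 57.5]
eef_rot: [[0.829, -0.028, 0.558], [-0.047, -0.999, 0.019], [0.557, -0.042, -0.83]]
wrist_force: [-34.5, 0.3, 32.2]
grip_width: 0.5
grasp_force: 23.1
```

Emit:
{"name": "jog_arm", "arguments": {"steps": [[[-0.005,-0.0002,0.007],0],[[-0.012,-0.0005,0.017],0],[[-0.014,-0.0005,0.021],0]]}}

```text
time: 8.45
position: [469.7, 13.9, 97.8]
eef_rot: [[0.833, -0.03, 0.553], [-0.049, -0.999, 0.02], [0.552, -0.044, -0.833]]
wrist_force: [0.9, -0.9, 0.0]
grip_width: 0.6
grasp_force: 0.0
```

Emit:
{"name": "jog_arm", "arguments": {"steps": [[[0.0102,0.0006,0.037],0],[[0.0102,0.0006,0.037],0.005],[[0.0102,0.0006,0.037],0.005],[[0.0102,0.0006,0.037],0.005],[[0.01,0.0006,0.035],0]], "jaw": 0.094}}

```text
time: 8.87
position: [522.4, 16.6, 284.7]
eef_rot: [[0.83, -0.015, 0.557], [-0.036, -0.999, 0.027], [0.556, -0.043, -0.83]]
wrist_force: [0.8, -0.7, 0.8]
grip_width: 30.2
grasp_force: 0.0
```

Emit:
{"name": "jog_arm", "arguments": {"steps": [[[0,0,0],0],[[0,0,0],0],[[0,0,0],0]]}}

```text
time: 9.12
position: [521.7, 16.7, 281.3]
eef_rot: [[0.832, -0.015, 0.555], [-0.036, -0.999, 0.028], [0.554, -0.043, -0.831]]
wrist_force: [-0.5, 0.3, -0.4]
grip_width: 50.3
grasp_force: 0.0
```

Run:
```python
from station import r, read_camera
import cv2,numpy as np
c=read_camera('wrist'); cv2.imwrite('pics/wrist1.png',cv2.resize(c['img'][:,:,::-1],(800,600),interpolation=cv2.INTER_CUBIC))
np.savez('wrist.npz',mtx=c['mtx'],pose=c['pose'])
s=r.read_state(); print(s['time'],s['position'].round(1),s['eef_rot'].round(3),s['wrist_force'].round(1))
```

```text
9.1667 [521.3  16.7 280.2] [[ 0.833 -0.015  0.554]
 [-0.036 -0.999  0.028]
 [ 0.553 -0.043 -0.832]] [ 0.8  0.3 -0.7]
```

View pics/wrist1.png

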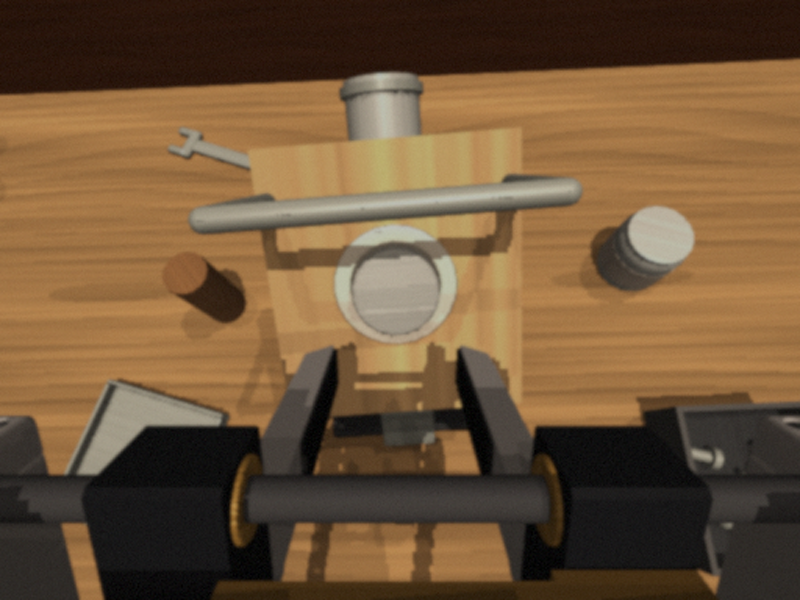

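Run:
```python
from h import *
print(pt('wrist',395.5,284,185),pt('wrist',396,289,196.1))
R=np.array([592.5,17.5,185]);n=np.array([-.5643,-.0197,.8253])
for p in (R,R+13.5*n,R+2*n): print(px('wrist',p),px('side',p),px('top',p))
c=np.load('wrist.npz'); print(c['pose'].round(3))
```

```text
[593.9  19.9 185. ] [586.4  19.2 196.1]
[399.  285.8] [437.4 299.6] [378.5 275.5]
[399.  291.1] [432.4 294. ] [378.4 279.6]
[399.  286.6] [436.6 298.8] [378.5 276.1]
[[-1.50000e-02 -9.52000e-01  3.05000e-01  4.89175e+02]
 [-9.99000e-01  2.70000e-02  3.70000e-02  8.31200e+00]
 [-4.30000e-02 -3.05000e-01 -9.51000e-01  4.74056e+02]
 [ 0.00000e+00  0.00000e+00  0.00000e+00  1.00000e+00]]
```

Emit:
{"name": "jog_arm", "arguments": {"steps": [[[0.0108,0.0004,-0.0132],0],[[0.0108,0.0004,-0.0132],0],[[0.0108,0.0004,-0.0132],0],[[0.0108,0.0004,-0.0132],0],[[0.0108,0.0004,-0.0132],0]]}}

```text
time: 9.58
position: [575.1, 18.8, 212.9]
eef_rot: [[0.833, -0.015, 0.553], [-0.037, -0.999, 0.028], [0.552, -0.043, -0.833]]
wrist_force: [0.4, 0.1, -0.5]
grip_width: 87.5
grasp_force: 0.0
```

Emit:
{"name": "jog_arm", "arguments": {"steps": [[[0,0,0],0],[[0,0,0],0],[[0,0,0],0]]}}

```text
time: 9.83
position: [575.6, 18.6, 216.1]
eef_rot: [[0.831, -0.015, 0.556], [-0.036, -0.999, 0.027], [0.555, -0.043, -0.831]]
wrist_force: [0.1, 0.1, 0.6]
grip_width: 93.7
grasp_force: 0.0
```

Emit:
{"name": "jog_arm", "arguments": {"steps": [[[0.004,0,-0.007],0],[[0.004,0,-0.007],0],[[0.004,0,-0.007],0],[[0.004,0,-0.007],0],[[0,0,0],0]]}}

```text
time: 10.25
position: [591.6, 18.7, 185.6]
eef_rot: [[0.833, -0.015, 0.553], [-0.036, -0.999, 0.028], [0.552, -0.043, -0.833]]
wrist_force: [0.3, -0.1, -1.4]
grip_width: 94.3
grasp_force: 0.0
```

Emit:
{"name": "jog_arm", "arguments": {"steps": [[[0,0,0],0]]}}

```text
time: 10.33
position: [591.9, 18.7, 187.3]
eef_rot: [[0.832, -0.015, 0.555], [-0.036, -0.999, 0.028], [0.554, -0.043, -0.831]]
wrist_force: [0.2, -1.3, 0.6]
grip_width: 94.4
grasp_force: 0.0
```

Run:
```python
from station import r, read_camera
import cv2,numpy as np
c=read_camera('wrist')['img'][120:330,130:390,::-1]; d=read_camera('side')['img'][110:300,200:380,::-1]
cv2.imwrite('pics/w2.png',np.hstack([cv2.resize(c,(400,323),interpolation=3),cv2.resize(d,(306,323),interpolation=3)]))
```

```text
(no output)
```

View pics/w2.png

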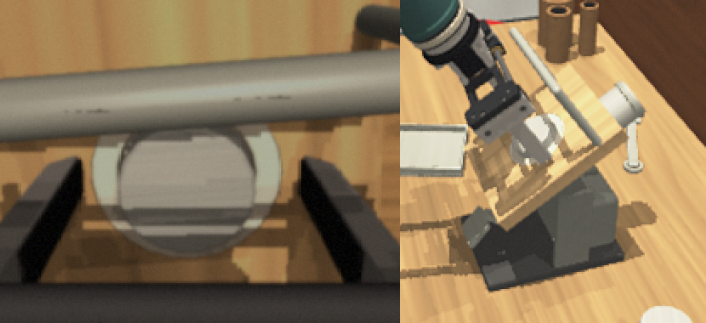

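Emit:
{"name": "jog_arm", "arguments": {"steps": [[[0,0,0],0],[[0,0,0],0],[[0,0,0],0],[[0,0,0],0],[[0,0,0],0]], "jaw": 0.04}}

```text
time: 10.85
position: [592.3, 18.6, 188.9]
eef_rot: [[0.83, -0.015, 0.557], [-0.036, -0.999, 0.027], [0.556, -0.043, -0.83]]
wrist_force: [0.3, 0.3, -0.4]
grip_width: 64.3
grasp_force: 0.0
```

Emit:
{"name": "jog_arm", "arguments": {"steps": [[[0,0,0],0],[[0,0,0],0],[[0,0,0],0],[[0,0,0],0]]}}

```text
time: 11.18
position: [592.6, 19.3, 189.1]
eef_rot: [[0.83, -0.014, 0.558], [-0.037, -0.999, 0.029], [0.557, -0.044, -0.83]]
wrist_force: [1.3, 3.7, 1.1]
grip_width: 57.2
grasp_force: 30.0
```

Emit:
{"name": "jog_arm", "arguments": {"steps": [[[-0.0023,-0.0001,0.0033],0],[[-0.0023,-0.0001,0.0033],0],[[-0.0028,-0.0001,0.0041],0],[[-0.0028,-0.0001,0.0041],0],[[-0.0028,-0.0001,0.0041],0]]}}

```text
time: 11.6
position: [578.3, 17.7, 206.9]
eef_rot: [[0.832, -0.015, 0.555], [-0.036, -0.999, 0.027], [0.554, -0.042, -0.831]]
wrist_force: [0.1, 0.6, -1.6]
grip_width: 56.9
grasp_force: 30.0
```

Emit:
{"name": "jog_arm", "arguments": {"steps": [[[-0.009,-0.0003,0.0132],0],[[-0.0113,-0.0004,0.0165],0],[[-0.0113,-0.0004,0.0165],0],[[-0.0113,-0.0004,0.0165],0],[[-0.0113,-0.0004,0.0165],0]]}}

```text
time: 12.02
position: [523.8, 15.9, 287.3]
eef_rot: [[0.831, -0.015, 0.556], [-0.036, -0.999, 0.027], [0.555, -0.042, -0.831]]
wrist_force: [0.5, 0.6, -0.8]
grip_width: 56.7
grasp_force: 30.0
```

Emit:
{"name": "jog_arm", "arguments": {"steps": [[[-0.0113,-0.0004,0.0165],0],[[-0.0113,-0.0004,0.0165],0],[[-0.008,0,0.02],0],[[0,0,0.01],0],[[0,0,0],0]]}}

```text
time: 12.43
position: [495.0, 15.0, 354.0]
eef_rot: [[0.827, -0.015, 0.562], [-0.036, -0.999, 0.026], [0.561, -0.042, -0.826]]
wrist_force: [0.2, -0.2, -1.1]
grip_width: 56.8
grasp_force: 30.0
```

Run:
```python
from station import r, read_camera
import cv2,numpy as np
c=read_camera('wrist')['img'][120:330,130:390,::-1]; d=read_camera('side')['img'][70:300,160:380,::-1]
cv2.imwrite('pics/w3.png',np.hstack([cv2.resize(c,(400,323),interpolation=3),cv2.resize(d,(309,323),interpolation=3)]))
s=r.read_state(); print(s['qpos'].round(3),s['grip_width'])
```

```text
[-0.171 -0.481  1.676  0.124  1.369  1.439] 57.08275236283332
```

View pics/w3.png

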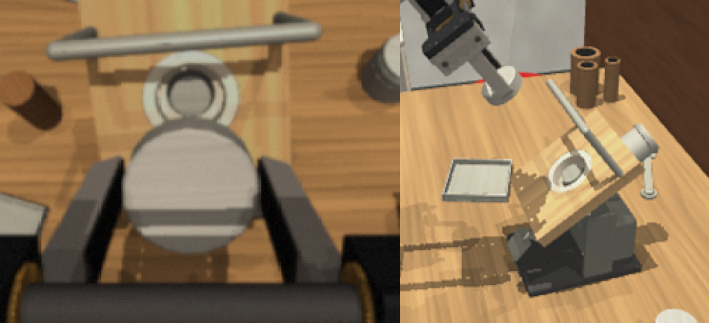

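Emit:
{"name": "jog_arm", "arguments": {"steps": [[[-0.03,0.014,0],-0.016],[[-0.03,0.014,0],-0.016],[[-0.03,0.014,0],-0.014],[[0,0,0],0],[[0,0,0],0]]}}

```text
time: 12.95
position: [403.8, 58.4, 348.6]
eef_rot: [[0.829, -0.058, 0.557], [-0.072, -0.997, 0.003], [0.555, -0.043, -0.831]]
wrist_force: [0.8, 0.1, -1.5]
grip_width: 57.1
grasp_force: 30.0
```

Run:
```python
from station import r
s=r.read_state(); print(s['time'],s['qpos'].round(3),s['position'].round(1),s['eef_rot'].round(3))
```

```text
12.95 [ 4.000e-03 -6.790e-01  1.777e+00  1.000e-03  1.453e+00  1.645e+00] [403.8  58.4 348.6] [[ 0.829 -0.058  0.557]
 [-0.072 -0.997  0.003]
 [ 0.555 -0.043 -0.831]]
```

Emit:
{"name": "jog_arm", "arguments": {"steps": [[[-0.035,0,0],0],[[-0.035,0,0],0],[[-0.035,0,0],0],[[-0.035,0,0],0],[[-0.035,0,0],0]]}}

```text
time: 13.37
position: [300.3, 98.5, 379.1]
eef_rot: [[0.866, -0.088, 0.493], [-0.078, -0.996, -0.041], [0.495, -0.003, -0.869]]
wrist_force: [0.2, 1.5, -2.1]
grip_width: 57.0
grasp_force: 30.0
```

Run:
```python
from station import r
s=r.read_state(); print(s['time'],s['qpos'].round(3),s['position'].round(1),s['eef_rot'].round(3))
```

```text
13.3667 [ 0.386 -0.752  1.714 -0.228  1.707  1.961] [300.3  98.5 379.1] [[ 0.866 -0.088  0.493]
 [-0.078 -0.996 -0.041]
 [ 0.495 -0.003 -0.869]]
```

Emit:
{"name": "jog_arm", "arguments": {"steps": [[[0.03,-0.014,-0.01],0.04],[[0.03,-0.014,-0.01],0.04],[[0.025,-0.013,-0.01],0],[[0,0,0],0],[[0,0,0],0]]}}

```text
time: 13.78
position: [383.5, 58.6, 347.3]
eef_rot: [[0.871, -0.008, 0.491], [-0.01, -1.0, 0.0], [0.49, -0.005, -0.871]]
wrist_force: [0.2, -0.1, -1.8]
grip_width: 57.1
grasp_force: 30.0
```

Run:
```python
from station import r
s=r.read_state(); print(s['time'],s['qpos'].round(3),s['position'].round(1),s['eef_rot'].round(3))
```

```text
13.7833 [ 0.009 -0.663  1.744 -0.005  1.548  1.589] [383.5  58.6 347.3] [[ 0.871 -0.008  0.491]
 [-0.01  -1.     0.   ]
 [ 0.49  -0.005 -0.871]]
```

Emit:
{"name": "jog_arm", "arguments": {"steps": [[[-0.033,-0.006,-0.02],0],[[-0.033,-0.006,-0.02],0],[[-0.033,-0.006,-0.02],0],[[-0.033,-0.007,-0.02],0],[[-0.033,-0.008,-0.02],0]]}}

```text
time: 14.2
position: [322.0, 65.5, 280.2]
eef_rot: [[0.913, -0.027, 0.408], [-0.013, -0.999, -0.038], [0.408, 0.03, -0.912]]
wrist_force: [0.2, 0.2, -0.7]
grip_width: 56.9
grasp_force: 30.0
```

Run:
```python
from station import r
s=r.read_state(); print(s['time'],s['qpos'].round(3),s['position'].round(1),s['eef_rot'].round(3))
```

```text
14.2 [ 0.122 -0.756  1.889 -0.088  1.595  1.693] [322.   65.5 280.2] [[ 0.913 -0.027  0.408]
 [-0.013 -0.999 -0.038]
 [ 0.408  0.03  -0.912]]
```

Emit:
{"name": "jog_arm", "arguments": {"steps": [[[-0.033,-0.014,-0.018],0.03],[[-0.033,-0.014,-0.018],0.03],[[-0.033,-0.014,-0.018],0.03],[[-0.033,-0.012,-0.018],0],[[-0.033,-0.012,-0.018],0]]}}

```text
time: 14.62
position: [293.5, 51.6, 215.9]
eef_rot: [[0.956, 0.047, 0.289], [0.065, -0.996, -0.053], [0.285, 0.07, -0.956]]
wrist_force: [0.5, 0.4, -1.8]
grip_width: 57.1
grasp_force: 30.0
```

Run:
```python
from station import r
s=r.read_state(); print(s['time'],s['qpos'].round(3),s['position'].round(1),s['eef_rot'].round(3))
```

```text
14.6167 [ 0.071 -0.756  1.987 -0.074  1.622  1.57 ] [293.5  51.6 215.9] [[ 0.956  0.047  0.289]
 [ 0.065 -0.996 -0.053]
 [ 0.285  0.07  -0.956]]
```

Emit:
{"name": "jog_arm", "arguments": {"steps": [[[-0.036,-0.008,-0.006],0.08],[[-0.036,-0.008,-0.006],0.08],[[-0.036,-0.008,-0.006],0.08],[[-0.036,-0.008,-0.006],0],[[-0.036,-0.008,-0.006],0]]}}

```text
time: 15.03
position: [250.6, 59.5, 206.0]
eef_rot: [[0.946, 0.279, 0.168], [0.288, -0.957, -0.034], [0.151, 0.081, -0.985]]
wrist_force: [-0.4, 0.8, -0.5]
grip_width: 57.2
grasp_force: 30.0
```

Run:
```python
from station import r
s=r.read_state(); print(s['time'],s['qpos'].round(3),s['position'].round(1),s['eef_rot'].round(3))
```

```text
15.0333 [ 0.077 -0.756  1.986 -0.048  1.746  1.346] [250.6  59.5 206. ] [[ 0.946  0.279  0.168]
 [ 0.288 -0.957 -0.034]
 [ 0.151  0.081 -0.985]]
```

Emit:
{"name": "jog_arm", "arguments": {"steps": [[[-0.036,-0.009,-0.004],0.09],[[-0.036,-0.009,-0.004],0.09],[[-0.036,-0.009,-0.004],0.09],[[-0.036,-0.009,-0.004],0.0],[[0,0,0],0]]}}

```text
time: 15.45
position: [214.6, 64.9, 207.2]
eef_rot: [[0.845, 0.529, 0.073], [0.532, -0.846, -0.032], [0.045, 0.065, -0.997]]
wrist_force: [0.8, -0.2, -1.6]
grip_width: 56.8
grasp_force: 30.0
```

Run:
```python
from station import r
s=r.read_state(); print(s['time'],s['qpos'].round(3),s['position'].round(1),s['eef_rot'].round(3))
```

```text
15.45 [ 0.101 -0.756  1.976 -0.04   1.853  1.099] [214.6  64.9 207.2] [[ 0.845  0.529  0.073]
 [ 0.532 -0.846 -0.032]
 [ 0.045  0.065 -0.997]]
```

Emit:
{"name": "jog_arm", "arguments": {"steps": [[[0,0,0],0.12],[[0,0,0],0.12],[[0,0,0],0.12],[[-0.036,-0.009,-0.004],0.12],[[-0.036,-0.009,-0.004],0]]}}

```text
time: 15.87
position: [199.8, 66.9, 208.2]
eef_rot: [[0.505, 0.863, 0.026], [0.863, -0.505, -0.015], [0.001, 0.03, -1.0]]
wrist_force: [-0.0, 0.6, -1.8]
grip_width: 56.6
grasp_force: 30.0
```

Emit:
{"name": "jog_arm", "arguments": {"steps": [[[0,0,0],0]]}}

```text
time: 15.95
position: [199.6, 67.4, 208.3]
eef_rot: [[0.507, 0.862, 0.027], [0.862, -0.506, -0.014], [0.001, 0.03, -1.0]]
wrist_force: [0.3, 1.1, -1.2]
grip_width: 56.9
grasp_force: 30.0
```

Run:
```python
from station import r
s=r.read_state(); print(s['time'],s['qpos'].round(3),s['position'].round(1),s['eef_rot'].round(3))
```

```text
15.95 [ 0.082 -0.756  1.971 -0.017  1.901  0.607] [199.6  67.4 208.3] [[ 0.507  0.862  0.027]
 [ 0.862 -0.506 -0.014]
 [ 0.001  0.03  -1.   ]]
```

Emit:
{"name": "jog_arm", "arguments": {"steps": [[[-0.032,0.006,-0.003],0],[[0,0,0],0],[[0,0,0],0]]}}

```text
time: 16.2
position: [186.4, 82.5, 208.5]
eef_rot: [[0.504, 0.864, 0.011], [0.864, -0.504, -0.022], [-0.013, 0.021, -1.0]]
wrist_force: [-0.6, 0.3, -0.8]
grip_width: 56.8
grasp_force: 30.0
```

Run:
```python
from station import r
s=r.read_state(); print(s['time'],s['qpos'].round(3),s['position'].round(1),s['eef_rot'].round(4))
```

```text
16.2 [ 0.178 -0.756  1.971 -0.025  1.919  0.697] [186.4  82.5 208.5] [[ 0.5041  0.8636  0.0114]
 [ 0.8636 -0.5038 -0.0222]
 [-0.0135  0.021  -0.9997]]
```

Emit:
{"name": "jog_arm", "arguments": {"steps": [[[0.0324,0.0217,0],0],[[0.0324,0.0217,0],0],[[0.0324,0.0217,0],0],[[0.0324,0.0217,0],0],[[0.0324,0.0217,0],0]]}}

```text
time: 16.62
position: [350.4, 191.2, 208.1]
eef_rot: [[0.507, 0.862, 0.011], [0.862, -0.507, -0.022], [-0.014, 0.021, -1.0]]
wrist_force: [0.1, -0.6, -0.8]
grip_width: 56.7
grasp_force: 30.0
```

Emit:
{"name": "jog_arm", "arguments": {"steps": [[[0.0324,0.0217,0],0],[[0.0324,0.0217,0],0],[[0.0324,0.0217,0],0],[[0.0324,0.0217,0],0],[[0,0,0],0]]}}

```text
time: 17.03
position: [483.2, 279.2, 202.9]
eef_rot: [[0.507, 0.862, 0.006], [0.862, -0.507, -0.024], [-0.017, 0.017, -1.0]]
wrist_force: [0.1, -0.9, -2.9]
grip_width: 56.9
grasp_force: 30.0
```

Run:
```python
from station import r,read_camera
import cv2,numpy as np
c=read_camera('wrist'); np.savez('wrist.npz',mtx=c['mtx'],pose=c['pose'])
cv2.imwrite('pics/w4.png',cv2.resize(c['img'][:,:,::-1],(800,600),interpolation=3))
s=r.read_state(); print(s['time'],s['qpos'].round(3),s['position'].round(1),s['eef_rot'].round(4))
```

```text
17.0833 [ 0.437  0.105  1.354 -0.025  1.689  0.966] [480.4 277.5 204.1] [[ 0.507   0.8619  0.0045]
 [ 0.8617 -0.5068 -0.025 ]
 [-0.0192  0.0166 -0.9997]]
```

View pics/w4.png

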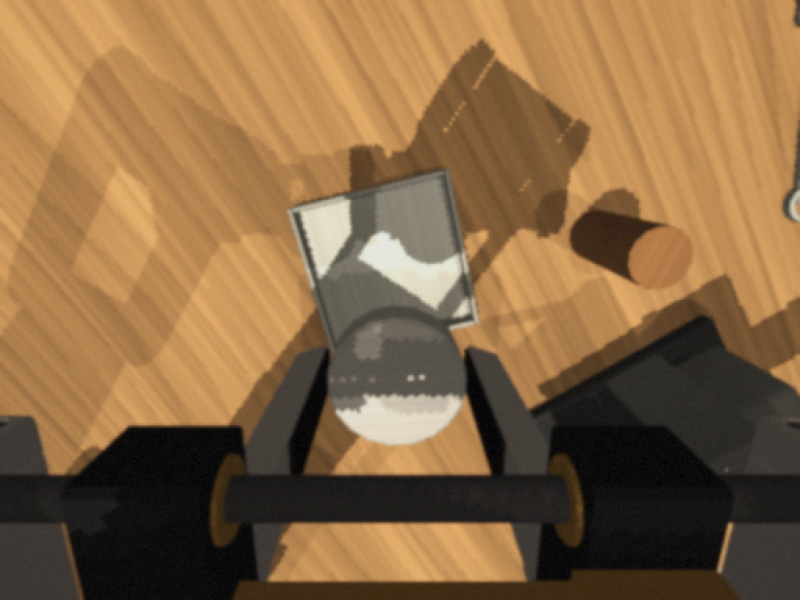

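Run:
```python
from h import *
print(pt('wrist',383.5,266,18),[pt('wrist',*a,18) for a in((290,210),(447,170),(477,322))])
```

```text
[478.7 284.6  18. ] [array([438.8, 360.3,  18. ]), array([559.3, 324.3,  18. ]), array([522. , 202.6,  18. ])]
```

Emit:
{"name": "jog_arm", "arguments": {"steps": [[[0,0,-0.038],0],[[0,0,-0.038],0],[[0,0,-0.038],0],[[0,0,-0.03],0],[[0,0,0],0]]}}

```text
time: 17.5
position: [472.4, 273.7, 57.0]
eef_rot: [[0.507, 0.862, -0.003], [0.862, -0.507, -0.029], [-0.026, 0.012, -1.0]]
wrist_force: [-1.4, -0.3, -2.3]
grip_width: 56.9
grasp_force: 30.0
```

Emit:
{"name": "jog_arm", "arguments": {"steps": [[[0,0,-0.015],0],[[0,0,-0.01],0],[[0,0,-0.005],0],[[0,0,0],0],[[0,0,0],0]]}}

```text
time: 17.92
position: [478.3, 277.5, 35.8]
eef_rot: [[0.506, 0.862, 0.011], [0.862, -0.506, -0.021], [-0.013, 0.021, -1.0]]
wrist_force: [-0.2, -1.2, -1.3]
grip_width: 57.0
grasp_force: 30.0
```

Emit:
{"name": "jog_arm", "arguments": {"steps": [[[0,0.003,-0.005],0],[[0,0,-0.005],0],[[0,0,-0.004],0],[[0,0,-0.002],0],[[0,0,0],0]]}}

```text
time: 18.33
position: [477.1, 280.2, 17.6]
eef_rot: [[0.506, 0.862, 0.008], [0.862, -0.506, -0.023], [-0.015, 0.019, -1.0]]
wrist_force: [-0.4, 0.3, -2.4]
grip_width: 57.0
grasp_force: 30.0
```

Emit:
{"name": "jog_arm", "arguments": {"steps": [[[0,0,-0.001],0],[[0,0,-0.001],0],[[0,0,-0.001],0],[[0,0,0],0]]}}

```text
time: 18.67
position: [477.7, 280.4, 15.4]
eef_rot: [[0.506, 0.862, 0.01], [0.862, -0.506, -0.022], [-0.014, 0.019, -1.0]]
wrist_force: [-0.3, 0.3, -1.6]
grip_width: 56.7
grasp_force: 30.0
```

Emit:
{"name": "jog_arm", "arguments": {"steps": [[[0,0,-0.001],0],[[0,0,-0.0007],0],[[0,0,0],0]]}}

```text
time: 18.92
position: [477.8, 280.5, 14.1]
eef_rot: [[0.506, 0.862, 0.01], [0.862, -0.506, -0.022], [-0.014, 0.02, -1.0]]
wrist_force: [-0.4, 0.1, -0.8]
grip_width: 56.9
grasp_force: 30.0
```

Emit:
{"name": "jog_arm", "arguments": {"steps": [[[0,0,-0.0007],0],[[0,0,-0.0007],0],[[0,0,0],0]]}}

```text
time: 19.17
position: [477.9, 280.5, 14.0]
eef_rot: [[0.506, 0.862, 0.01], [0.862, -0.506, -0.022], [-0.014, 0.02, -1.0]]
wrist_force: [-1.9, -2.1, 6.2]
grip_width: 56.6
grasp_force: 30.0
```

Emit:
{"name": "jog_arm", "arguments": {"steps": [[[0,0,-0.0004],0],[[0,0,0],0]]}}

```text
time: 19.33
position: [477.9, 280.5, 13.9]
eef_rot: [[0.506, 0.862, 0.01], [0.862, -0.506, -0.022], [-0.014, 0.02, -1.0]]
wrist_force: [-1.6, -1.9, 6.7]
grip_width: 56.9
grasp_force: 30.0
```

Emit:
{"name": "jog_arm", "arguments": {"steps": [[[0,0,0],0],[[0,0,0],0],[[0,0,0],0],[[0,0,0],0],[[0,0,0],0]], "jaw": 0.07}}

```text
time: 19.75
position: [477.6, 280.4, 11.7]
eef_rot: [[0.506, 0.862, 0.009], [0.862, -0.506, -0.022], [-0.014, 0.019, -1.0]]
wrist_force: [-0.6, -0.1, 0.4]
grip_width: 69.7
grasp_force: 0.0
```

Emit:
{"name": "jog_arm", "arguments": {"steps": [[[0,0,0.004],0],[[0,0,0.01],0],[[0,0,0.02],0],[[0,0,0.04],0],[[0,0,0.04],0]]}}

```text
time: 20.17
position: [476.5, 279.9, 126.4]
eef_rot: [[0.506, 0.862, 0.006], [0.862, -0.506, -0.024], [-0.017, 0.017, -1.0]]
wrist_force: [2.1, -0.1, -0.4]
grip_width: 70.0
grasp_force: 0.0
```

Emit:
{"name": "jog_arm", "arguments": {"steps": [[[-0.03,0,0.025],0],[[-0.03,0,0.025],0],[[-0.03,0,0.02],0],[[-0.03,0,0.0],0],[[0,0,0],0]]}}

```text
time: 20.58
position: [354.7, 281.2, 199.6]
eef_rot: [[0.504, 0.864, 0.013], [0.864, -0.503, -0.018], [-0.009, 0.02, -1.0]]
wrist_force: [0.2, 0.9, -0.6]
grip_width: 69.9
grasp_force: 0.0
```

Run:
```python
from station import r,read_camera
import cv2,numpy as np
d=read_camera('top')['img'][90:280,100:400,::-1]; e=read_camera('side')['img'][100:300,150:400,::-1]
cv2.imwrite('pics/f.png',np.hstack([cv2.resize(d,(440,300),interpolation=3),cv2.resize(e,(360,300),interpolation=3)]))
```

```text
(no output)
```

View pics/f.png

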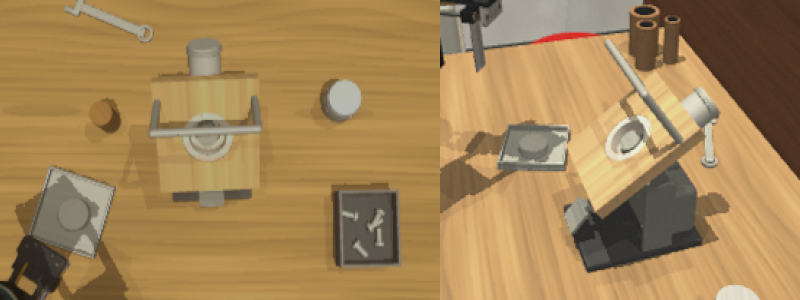

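The final picture shows the insert lying flat in the middle of the tray, at about (73,213) in the top view. The ring is empty, the pedal is down, and the bin, can and sleeve are where they were.

```bash
python3 -c "
from station import r
print(r.finish_job())"
```

```text
the job is handed in; nothing more can be done
None
```

I pressed the pedal to its stop (about 47 N at most), drew the insert straight out of the ring and released it flat, top face up, in the tray. The bystanders did not move, and I handed the job in at about 20.7 s.

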